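# Set the T-square in the glass scoring jig and clamp it

### The job

Get the scoring jig ready for cutting the next microscope slide: push the loose T-square until its stock lies flush along the jig's front edge and its blade lies flush along the side of the fence, and only then throw the toggle clamp over until it locks, so that its rubber foot holds the blade down there. Push gently, do not lean on the glass with the gripper, and leave the other things on and round the jig where they are.

Things in the scene. Friction and masses are not known exactly. Their poses are not given: they have to be found in the camera images.
- scoring_jig: Fixed grey base board of the glass scoring jig, 10 mm thick, level on the bench. Origin: on its front edge, in line with the fence face, at bench height; x back across the board (0 to 176 mm), y left (-72 to +140 mm), z up. The steel-faced front edge is the plane x = 0, 1 to 10 mm high. With the square home, the square's origin and axes coincide with these. Scorer and cut slides lie on it.
- fence_face (a point): Top middle of the fence's working face, 23 mm above the bench; axes as the jig's. The fence is an aluminium bar screwed to the board right of the glass, 66 mm long (x = 25 to 91 mm in the jig's frame), 20 mm wide; its working face is the plane y = 0 of the jig.
- square: Loose steel T-square, 0.3 to 0.7 kg, slides at 1.5 to 7 N. Stock (dark bar, on the bench) x -20..0, y -47..73, z 0..24 mm. Blade (bright bar, over the glass) x 0..106, y 0..26, z 12.6..18.6 mm. Origin: stock's inner face (toward the jig) at the line of the blade's right edge, underside; x along the blade, y left along the stock. Starts 20-30 mm short of the edge, 18-60 mm left of the fence, askew.
- stock_back (a point): Top middle of the back of the square's stock, the side toward the robot (-20, 13, 24 mm in the square's frame); axes as the square's. Pressing the stock's back squarely lays it along the front edge. A push on the stock's left end turns the stock off the edge once the blade meets the fence, so press the back again afterwards.
- glass_sheet: Clear glass sheet 76 (x) by 120 (y) by 2 mm, fixed on the jig board left of the fence, under the blade. Origin: centre of its underside, 10 mm above the bench, 60 mm behind the front edge, 60.5 mm left of the fence face; axes as the jig's.
- clamp_base (a point): Top middle of the toggle clamp's steel base, 40 mm above the bench, 42 mm long, 23 mm wide, fixed on the board behind the glass: x = 140, y = 13 mm in the jig's frame; axes as the jig's. Arm and handle move in this plane y = 13 mm.
- clamp_arm (a joint): Angle of the toggle clamp's hold-down arm, rad: 0 = open (arm upright, in front of the handle, its top 86 mm above the bench), grows as the arm comes down toward the robot onto the blade; about 1.5 when clamped, where the over-centre linkage locks it. The handle drives the arm through a link.
- handle_end (a point): On the clamp handle's axis, 6 mm short of its free end; black grip 54 mm long, 17 wide (y), 12 thick. In the jig's frame at x 149, y 13, z 119 mm when open (handle upright). Pushed back (+x), then down, it swings to x 204, z 69 mm when locked, the grip then pointing back, 10 deg above level. Needs under 10 N, stays where left until past centre, stops hard at the end.
- clamp_foot: Sprung rubber foot of the clamp, 14 mm across, at the arm's end; origin on the arm's line, 22 mm from the foot's face. Clamped, it presses the blade down with about 3.5 N, 85 mm behind the front edge, y = 13 mm in the jig's frame.
- scorer: Bystander, loose: slim blue-handled scorer like a thin screwdriver, 111 mm long, on the jig's right strip. Origin: on its underside, in its handle's half.
- cut_slides: Bystander, loose: stack of microscope slides, 30 x 79 x 10 mm, lying on the jig's left rear strip. Origin: centre of its underside.
- loupe: Bystander, loose: black loupe, 37 mm across, 40 mm tall, standing on the bench right of the jig. Origin: centre of its underside.
- slide_box: Bystander, loose: brown slide tray, 48 x 116 x 38 mm, on the bench right of the jig. Origin: centre of its underside.
- jar: Bystander, loose: white specimen jar, 50 mm across, 58 mm tall, on the bench left of the jig. Origin: centre of its underside.
Things that resemble listed ones, but are neither listed nor needed, are in the scene too. Of the things that look like the square, the larger one is meant.

How it is judged:
On the way:
1. the square lies flush on the front edge and on the fence while the clamp is still open (x of square in the frame of scoring_jig above -0.0015 m and y of square in the frame of scoring_jig below 0.0015 m and angle between the x axis of square and the x axis of scoring_jig, either way round below 0.015 rad and angle between square's own z axis and vertical below 0.03 rad and value of joint clamp_arm below 0.4 rad), for 0.3 s.
At the end, for the whole second after the job is handed in: Square home and at rest: stock within 1.5 mm of the front edge, blade within 1.5 mm of the fence, less than 0.015 rad askew and lying flat; the clamp locked down (arm past 1.44 rad) with its foot pressing on the square with more than 2 N (x of square in the frame of scoring_jig above -0.0015 m and y of square in the frame of scoring_jig below 0.0015 m and angle between the x axis of square and the x axis of scoring_jig, either way round below 0.015 rad and angle between square's own z axis and vertical below 0.03 rad and value of joint clamp_arm above 1.44 rad and contact force between clamp_foot and square above 2 N and linear speed of square below 0.01 m/s); the robot touches nothing.
It fails at once if the square is pushed harder than 40 N (contact force between the fingers and square above 40 N).
It fails at once if the gripper leans on the glass (over 8 N) (contact force between any of the fingers, the arm and glass_sheet above 8 N).
It fails at once if a bystander is moved more than 25 mm (distance of any of scorer, cut_slides, loupe, slide_box, jar from where it was at the start of the episode above 0.025 m).
It also fails if it takes over 58 s, if anything falls off the work surface, if the arm or the gripper's body presses on something with over 40 N, if the wrist force passes 120 N, or if a joint passes its speed limit or range.

### The arm

A 7-joint arm with a two-finger parallel gripper is mounted at the origin on a cart in front of the work surface, level with it; the furniture and walls round the work are solid. World frame = base frame: x ahead of the robot, y to its left, z up, the work surface at z = 0. Lengths are in m, angles in rad, forces in N, time in s.
With the tool pointing down it reaches from about 0.35 to 0.9 m from the base axis. Payload 8.1 kg.
Tool frame: the origin (TCP) lies between the finger pads; the fingertips stand 22 mm ahead of it and the grasp point (between the pads) lies 3 mm ahead of it (arm.tip_reach is the distance from the TCP to the fingertips, in m); z points along the fingers, y is the line along which they close (so a half turn about z gives the same grasp; the last joint's range is limited). The gripper opens to 92 mm and grips with 3 to 60 N. Pads are 19 mm wide; open, the fingers measure 130 mm over their backs; the gripper's body (75 mm by 190 mm) begins 47 mm behind the grasp point.
Start: joints at [1.179, 0.434, 0.025, 1.573, -0.012, 1.134, -0.075], TCP at [0.178, -0.599, 0.249] pointing down, gripper open.
Joint ranges: [-2.62, 2.62], [-0.44, 2.09], [-1.27, 1.32], [0.08, 2.57], [-1.32, 4.46], [0.12, 2], [-2.74, 2.74]. Speed limits (rad/s): [2.22, 2.22, 3.01, 3.01, 3.14, 3.14, 3.14].

### API

Orientations are given as a rotation vector (axis times angle).
In Python, from cell import telemetry, vision, job, arm gives the robot as it stands. The module is installed in compiled form; this text tells all that it offers.
- The arm moves only by the shell command python3 -m creep 'ROWS' [FORCE]. ROWS is text: rows parted by semicolons, each of 7 numbers parted by spaces: the finger opening in cm, from 0 to 9.18, then the shift along the tool's x, y, z in cm, then the turn, a rotation vector about the tool's x, y, z in degrees. A call has 1 to 5 rows; each row is the pose to reach, as a shift and turn from the pose commanded when the call began, along the tool's axes at that moment; what a row does not reach only later rows make up. A row lasts 1/8 s, in which the tool goes at most 62.5 mm and 10.7 degrees, less where a joint would pass 70% of its speed; a pose out of reach is approached as far as the arm can. A call with a gripper value outside its range is refused whole. The fingers move at their own pace and stop on an object; FORCE is the grip in N (left out, the last holds). Time passes only in rows, so rows that repeat a pose let the fingers close. It gives the time, the measured TCP pose, the force, the opening and the grip force at its end, in the units of the state.
- telemetry.observe(): the state, without advancing time (a new reading comes with each control period).
- vision.get_image(name): name is "side" or "top"; returns the picture (384x512x3 uint8, red, green, blue); there is no depth.
- vision.camera_info(name): a dict with "fov_y" (degrees; the focal length in pixels is half the picture's height over the tangent of half this angle, whatever the lens; pixels are square), "cx", "cy" (the principal point, pixels), "extrinsics" (4x4, takes a point from camera to world coordinates). Camera axes: x right, y down, z forward; pixel columns grow to the right and rows downward; lengths in m; the calibration is good to about 2 mm. A picture is of the moment at which its call begins. camera_info takes no time and is no camera call.
- job.sign_off(): hands the job in; it is judged then, once.
The state is a dict: "clock": time; "joints": joint angles; "dq": joint speeds; "joint_efforts": joint torques, N m; "position": TCP position; "ee_rot": TCP orientation; "force": force on the tool from outside, world axes, zero at the start; "ft_torque": the same for the moment, N m; "width": opening from 0.0 (shut) to 1.0 (fully open); "gripper_force": force on a finger pad.
Only numpy, scipy, OpenCV 4.12 (cv2) and the standard library are available. Lean on these libraries where they do the work, as an engineer would, in place of code of your own. Each camera call takes 0.05 s, during which the arm holds its last target. There are 200 camera calls.

## Working session

There is one attempt and no reset: what is moved stays moved. The work goes in short steps, Python scripts to look and compute and a shell command to move; the robot and the scene stay as the last step left them, time stands still between calls to the robot, and variables do not carry over. Pictures are saved under pics/ and viewed, at most 13 in all, crops included, and the job is handed in when it is done.

```bash
mkdir -p pics; python3 - <<'E'
from cell import telemetry, vision, arm
import cv2, numpy as np
s=telemetry.observe(); print({k:np.round(s[k],3) for k in('clock','position','ee_rot','force','width')},arm.tip_reach)
for n in('top','side'):
    i=vision.camera_info(n); print(n,i['fov_y'],i['cx'],i['cy'],np.round(i['extrinsics'],4).tolist(),[k for k in i])
    im=vision.get_image(n); cv2.imwrite(f'pics/{n}0.png',im[:,:,::-1])
E
```

```text
{'clock': np.float64(0.0), 'position': array([ 0.178, -0.599,  0.248]), 'ee_rot': array([-3.107e+00, -4.520e-01,  1.000e-03]), 'force': array([ 0.667,  0.965, -0.618]), 'width': np.float64(1.002)} 0.022
top 53.17429012557176 256.10068678201947 194.34158403410203 [[0.005, -0.995, 0.0999, 0.4417], [-0.9994, -0.0085, -0.0348, 0.0948], [0.0355, -0.0997, -0.9944, 0.9621], [0.0, 0.0, 0.0, 1.0]] ['fov_y', 'cx', 'cy', 'extrinsics']
side 44.26890700910492 260.3688992976705 189.36676149140558 [[0.7904, 0.518, -0.3271, 0.9005], [0.6125, -0.6617, 0.4324, -0.3987], [0.0075, -0.5421, -0.8403, 1.0295], [0.0, 0.0, 0.0, 1.0]] ['fov_y', 'cx', 'cy', 'extrinsics']
```

View pics/top0.png

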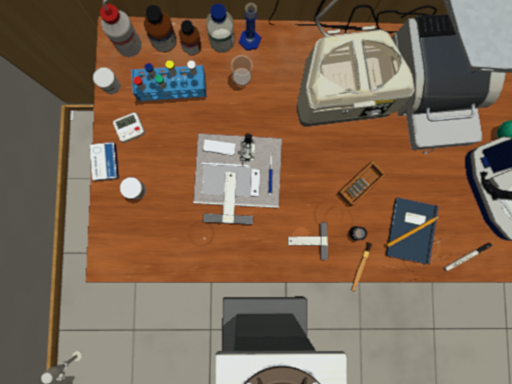

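View pics/side0.png

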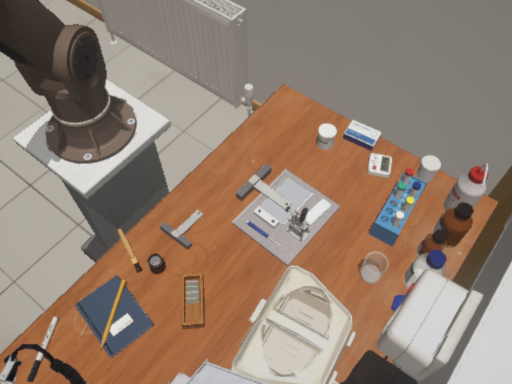

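The top view shows the jig at about (195–282, 135–207), the large T-square with its stock at about (228, 219), the fence at (256, 182), the clamp at (247, 150) and the scorer at (270, 172). The smaller decoy square is at (310, 241). Next I'll measure the jig and the square.

```bash
cat > h.py <<'E'
import numpy as np, cv2
from cell import vision, telemetry
def cam(n):
    i=vision.camera_info(n); return 192/np.tan(np.radians(i['fov_y']/2)),i['cx'],i['cy'],np.array(i['extrinsics'])
def cast(n,uv,z):
    f,cx,cy,E=cam(n); uv=np.atleast_2d(uv).astype(float)
    d=np.c_[(uv[:,0]-cx)/f,(uv[:,1]-cy)/f,np.ones(len(uv))]@E[:3,:3].T
    return E[:3,3]+d*((z-E[2,3])/d[:,2])[:,None]
def proj(n,p):
    f,cx,cy,E=cam(n); q=(np.atleast_2d(p)-E[:3,3])@E[:3,:3]
    return np.c_[q[:,0]/q[:,2]*f+cx,q[:,1]/q[:,2]*f+cy]
E
python3 - <<'E'
import cv2, numpy as np
from h import *
t=cv2.imread('pics/top0.png'); s=cv2.imread('pics/side0.png')
c=cv2.resize(t[125:230,185:295],None,fx=5,fy=5,interpolation=cv2.INTER_CUBIC)
d=cv2.resize(s[155:265,225:345],None,fx=5,fy=5,interpolation=cv2.INTER_CUBIC)
cv2.imwrite('pics/ct.png',c);cv2.imwrite('pics/cs.png',d)
# wood is saturated; board/steel are grey
for n,im,(x0,y0,x1,y1) in(('top',t,(185,125,295,230)),('side',s,(225,155,345,265))):
    h=cv2.cvtColor(im,cv2.COLOR_BGR2HSV); m=np.zeros(im.shape[:2],np.uint8)
    g=(h[...,1]<70)
    dark=g&(h[...,2]<115)&(h[...,2]>40); light=g&(h[...,2]>=115)
    for nm,mm,z in(('light',light,.01),('dark',dark,.024)):
        m[:]=0; m[y0:y1,x0:x1]=mm[y0:y1,x0:x1]
        cs,_=cv2.findContours(m,cv2.RETR_EXTERNAL,cv2.CHAIN_APPROX_NONE)
        for k in sorted(cs,key=cv2.contourArea)[-2:]:
            if cv2.contourArea(k)<60: continue
            w=cast(n,k[:,0],z)[:,:2]*1000
            r=cv2.minAreaRect(w.astype(np.float32)); print(n,nm,cv2.contourArea(k),np.round(r[0],1),np.round(r[1],1),round(r[2],2))
E
```

```text
top light 5808.5 [576.4 109.2] [211.8 219.6] 87.35
top dark 104.5 [646.7  88.9] [65.9 37.3] 0.33
top dark 120.0 [477.2 167.9] [19.5 46.2] 0.39
side light 5560.5 [573.2 109.5] [213.1 228.2] 87.29
side dark 111.5 [630.1 117. ] [29.1 52.5] 16.96
```

View pics/ct.png

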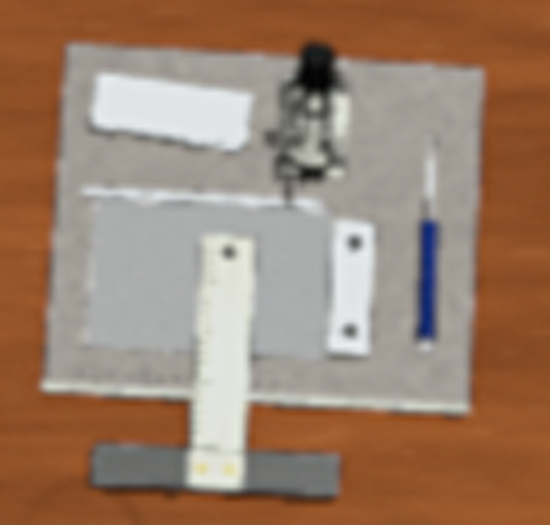

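View pics/cs.png

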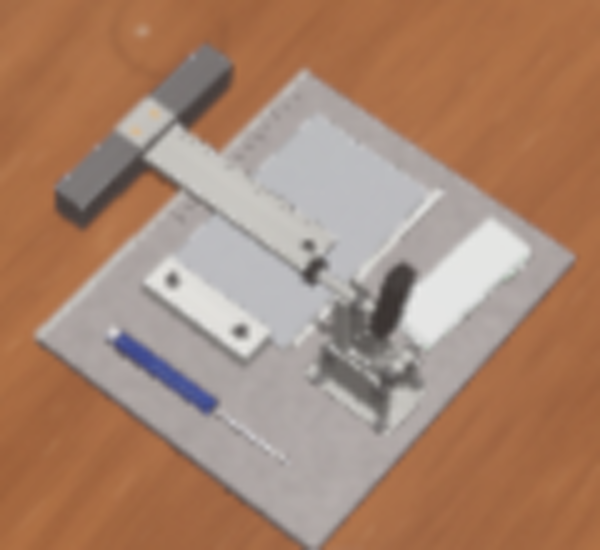

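The crops show the jig corners, the fence left edge, the stock corners and the blade clearly. The clamp is open, with its handle upright at crop (316, 60) top and (393, 300) side.

```bash
python3 - <<'E'
from h import *
def fit(n,o,jig,L):
    P=cast(n,np.array(jig)/5+o,.01)[:,:2]*1000  # FL FR RL RR
    M=np.array([[0,140],[0,-72],[176,140],[176,-72.]])
    a=M-M.mean(0); b=P-P.mean(0); th=np.arctan2((a[:,0]*b[:,1]-a[:,1]*b[:,0]).sum(),(a*b).sum())
    R=np.array([[np.cos(th),-np.sin(th)],[np.sin(th),np.cos(th)]]); t=P.mean(0)-R@M.mean(0)
    print(n,'jig',t.round(1),'deg',np.degrees(th).round(2),'res',(P-(M@R.T+t)).round(1).tolist())
    for nm,z,p in L:
        w=cast(n,np.array(p)/5+o,z)[:,:2]*1000; print('  ',nm,w.round(1).tolist(),'jig',((w-t)@R).round(1).tolist())
fit('top',(185-.4,125-.4),[(43,391),(470,412),(68,43),(485,70)],[
 ('stock BL BR FL FR',.024,[(91,486),(338,497),(93,445),(340,455)]),
 ('blade tip L R',.0186,[(203,235),(255,236)]),('bladeR root',.0186,[(245,450)]),
 ('fence face rear front',.023,[(334,220),(330,352)]),('scorer',.015,[(427,345),(432,140)]),('handle top',.125,[(318,47)])])
fit('side',(225-.4,155-.4),[(305,70),(38,335),(575,258),(318,550)],[
 ('stock BL BR FL FR',.024,[(207,44),(57,186),(233,66),(82,208)]),
 ('blade tip R',.0186,[(306,270)]),
 ('fence face rear front',.023,[(272,333),(171,256)]),('handle top',.125,[(405,264)])])
E
```

```text
top jig [508.6  77.3] deg -2.7 res [[-0.2, 0.1], [0.9, -0.1], [0.1, -0.4], [-0.9, 0.4]]
   stock BL BR FL FR [[467.8, 191.2], [463.2, 71.1], [487.7, 190.6], [483.7, 70.3]] jig [[-46.1, 111.9], [-45.1, -8.2], [-26.2, 112.3], [-24.6, -8.1]]
   blade tip L R [[592.6, 138.8], [592.3, 113.0]] jig [[81.0, 65.4], [82.0, 39.7]]
   bladeR root [[486.1, 116.8]] jig [[-24.4, 38.5]]
   fence face rear front [[600.1, 73.9], [534.3, 75.5]] jig [[91.5, 1.0], [25.8, -0.6]]
   scorer [[539.0, 27.1], [642.7, 24.7]] jig [[32.7, -48.7], [136.4, -46.2]]
   handle top [[660.8, 83.8]] jig [[151.7, 13.7]]
side jig [509.8  79.4] deg -2.64 res [[-0.1, -0.5], [0.4, 1.1], [-0.6, -2.2], [0.3, 1.5]]
   stock BL BR FL FR [[471.0, 192.0], [465.1, 75.0], [490.3, 189.1], [483.3, 72.6]] jig [[-44.0, 110.7], [-44.5, -6.5], [-24.5, 108.7], [-26.2, -8.0]]
   blade tip R [[591.6, 115.4]] jig [[80.0, 39.8]]
   fence face rear front [[600.9, 74.3], [535.4, 78.4]] jig [[91.2, -0.9], [25.6, 0.2]]
   handle top [[657.0, 91.0]] jig [[146.5, 18.4]]
```

```bash
cat >> h.py <<'E'
from scipy.spatial.transform import Rotation as Ro
TH=np.radians(-2.67); T0=np.array([.5092,.0783,0])   # jig pose
RJ=Ro.from_euler('z',TH)
def state():
    s=telemetry.observe(); p=np.array(s['position']); R=Ro.from_rotvec(s['ee_rot'])
    j=RJ.inv().apply(p-T0)*1000; j[2]-=22
    Rg=RJ*Ro.from_euler('x',np.pi)
    print('t %.2f'%s['clock'],'tip in jig mm',j.round(1),'F jig',RJ.inv().apply(s['force']).round(1),'w %.2f'%s['width'],'turn left deg',(R.inv()*Rg).as_rotvec(True).round(1))
    return p,R,j
def to(x,y,z):  # tip target in jig mm -> tool shift cm
    p,R,j=state(); d=RJ.inv().apply((0,0,0))+np.array([x,y,z])-j
    print('shift cm',R.inv().apply(RJ.apply(d/10)).round(2))
E
python3 - <<'E'
from h import *
to(-80,-350,150)
to(-75,52,120)
E
```

```text
t 0.10 tip in jig mm [-299.4 -691.7  226.1] F jig [0.6 0.4 0.4] w 1.00 turn left deg [-0.1  0.  19.2]
shift cm [ 31.97 -25.04   7.64]
t 0.10 tip in jig mm [-299.4 -691.7  226.1] F jig [0.6 0.4 0.4] w 1.00 turn left deg [-0.1  0.  19.2]
shift cm [ 45.67 -62.83  10.68]
```

```bash
python3 -m creep '7 4.6 -3.6 1 0 0 4;7 9.2 -7.2 2 0 0 8;7 13.8 -10.8 3 0 0 12;7 18.4 -14.4 4 0 0 16;7 23 -18 5 0 0 19.2' 10; python3 -c "
from h import *
to(-75,52,100)"
```

```text
clock: 0.72
position: [0.3479, -0.3594, 0.1983]
ee_rot: [-3.141, 0.076, 0.0]
force: [1.4, -0.2, 0.1]
width: 0.762
gripper_force: 0.0
t 0.72 tip in jig mm [-140.7 -444.7  176.3] F jig [ 1.4 -0.1  0.1] w 0.76 turn left deg [-0.   0.  -0.1]
shift cm [  6.47 -49.68   7.63]
```

```bash
python3 -m creep '7 1.3 -6 1 0 0 0;7 2.6 -12 2 0 0 0;7 3.9 -18 3 0 0 0;7 5.2 -24 4 0 0 0;7 6 -29.5 5 0 0 0' >/dev/null; python3 -m creep '7 0 -6 1 0 0 0;7 0 -12 2 0 0 0;7 0 -18 2.5 0 0 0;7 0 -18 2.5 0 0 0;7 0 -18 2.5 0 0 0' >/dev/null; python3 -c "
from h import *
to(-75,52,5)"
```

```text
t 1.98 tip in jig mm [-81.8  28.1 101.4] F jig [ 0.9 -0.   0.4] w 0.76 turn left deg [0.  0.1 0. ]
shift cm [ 0.69 -2.4   9.64]
```

```bash
python3 -m creep '7 .7 -2.4 4.5 0 0 0;7 .7 -2.4 8 0 0 0;7 .7 -2.4 9.6 0 0 0;7 .7 -2.4 9.6 0 0 0;7 .7 -2.4 9.6 0 0 0' >/dev/null; python3 - <<'E'
from h import *
to(-56,52,5)
t=vision.get_image('top');cv2.imwrite('pics/t1.png',cv2.resize(t[115:245,160:300],None,fx=4,fy=4,interpolation=2)[:,:,::-1])
E
```

```text
t 2.60 tip in jig mm [-73.9  51.6   6.4] F jig [ 0.3 -0.3  0.6] w 0.76 turn left deg [ 0.  -0.  -0.1]
shift cm [ 1.79 -0.04  0.14]
```

View pics/t1.png

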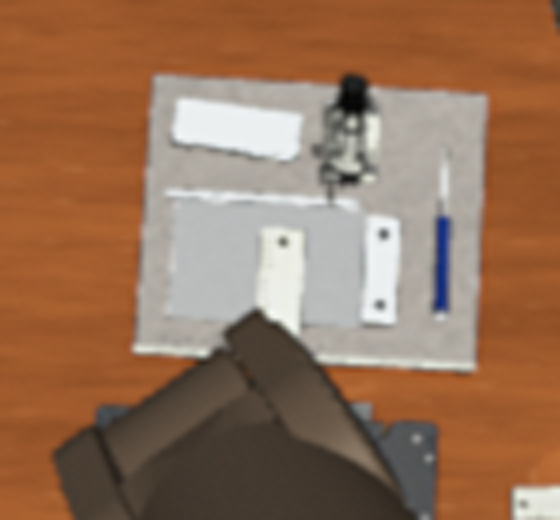

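The gripper is behind the stock, which is still in place, with its left end visible at (112, 412) and the blade at (282, 280). Now the push.

```bash
python3 -m creep '7 1 0 0 0 0 0;7 1.8 0 0 0 0 0;7 2.4 0 0 0 0 0;7 3 0 0 0 0 0;7 3.5 0 0 0 0 0';  python3 -m creep '7 .2 0 0 0 0 0;7 .4 0 0 0 0 0;7 .6 0 0 0 0 0;7 .75 0 0 0 0 0;7 .75 0 0 0 0 0' >/dev/null; python3 - <<'E'
from h import *
state()
E
```

```text
clock: 3.28
position: [0.4722, 0.1326, 0.0276]
ee_rot: [3.141, -0.073, -0.001]
force: [-4.0, 0.4, 2.6]
width: 0.764
gripper_force: 1.8
t 3.90 tip in jig mm [-31.5  52.6   5.7] F jig [-1.3 -0.5 -1. ] w 0.76 turn left deg [-0. -0.  0.]
```

```bash
for k in 1 2; do python3 -m creep '7 .05 0 0 0 0 0;7 .1 0 0 0 0 0;7 .1 0 0 0 0 0' | grep -E 'pos|force'; done
```

```text
position: [0.4806, 0.1322, 0.0278]
force: [-3.7, 0.7, 2.5]
gripper_force: 1.8
position: [0.4811, 0.1322, 0.0277]
force: [-5.7, 0.5, 3.9]
gripper_force: 2.8
```

```bash
python3 -m creep '7 .05 0 0 0 0 0;7 .1 0 0 0 0 0;7 .1 0 0 0 0 0' | grep -E 'pos|force'; python3 -c "
from h import *
state()"
```

```text
position: [0.4811, 0.1322, 0.0276]
force: [-7.9, 1.9, 7.1]
gripper_force: 4.3
t 5.03 tip in jig mm [-30.6  52.5   5.6] F jig [-8.   1.5  7.1] w 0.76 turn left deg [0.  0.1 0. ]
```

```bash
python3 -m creep '7 -1.5 0 0 0 0 0;5 -2.5 -2 -2.5 0 0 0;3 -2.5 -6 -4 0 0 0;0 -.5 -9.5 -4 0 0 0;0 -.5 -9.5 -4 0 0 0' >/dev/null; python3 - <<'E'
from h import *
to(-8,145,13)
t=vision.get_image('top');cv2.imwrite('pics/t2.png',cv2.resize(t[115:245,160:300],None,fx=4,fy=4,interpolation=2)[:,:,::-1])
E
```

```text
t 5.65 tip in jig mm [-32.6 151.3  46.4] F jig [-0.4 -0.8 -0.6] w 0.38 turn left deg [-0.2 -0.2  0.2]
shift cm [2.45 0.65 3.35]
```

View pics/t2.png

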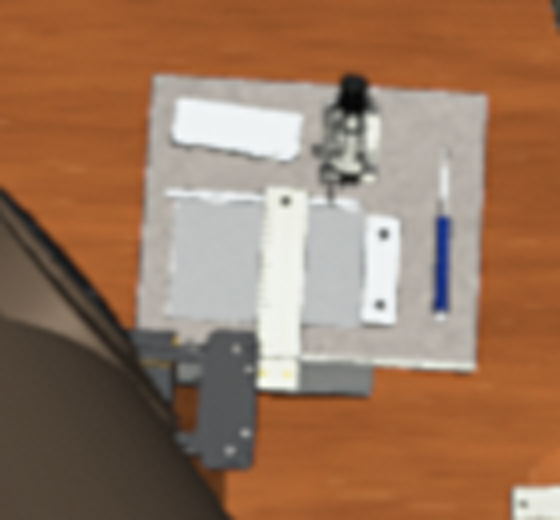

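The stock now lies along the front edge (row about 372) and the blade is still about 38 mm left of the fence. Next I'll close the fingers and go down beside the left end.

```bash
python3 -m creep '0 .5 0 0 0 0 0;0 1.5 .3 0 0 0 0;0 2.4 .6 0 0 0 0;0 2.4 .6 1.7 0 0 0;0 2.4 .6 3.3 0 0 0' >/dev/null;python3 -m creep '0 0 0 0 0 0 0' >/dev/null; python3 - <<'E'
from h import *
to(-8,135,13)
E
```

```text
t 6.45 tip in jig mm [-11.6 140.9  10.7] F jig [ 0.3  0.  -0.2] w 0.01 turn left deg [0.1 0.2 0. ]
shift cm [ 0.36  0.59 -0.23]
```

```bash
python3 -m creep '0 .2 0 -.3 0 0 0;0 .2 .6 -.3 0 0 0;0 .2 1.2 -.3 0 0 0;0 .2 1.6 -.3 0 0 0;0 .2 2.0 -.3 0 0 0' |grep for; python3 -m creep '0 0 .4 0 0 0 0;0 0 .8 0 0 0 0;0 0 1.2 0 0 0 0;0 0 1.2 0 0 0 0'|grep for; python3 - <<'E'
from h import *
state()
t=vision.get_image('top');cv2.imwrite('pics/t3.png',cv2.resize(t[115:245,160:300],None,fx=4,fy=4,interpolation=2)[:,:,::-1])
E
```

```text
force: [-0.8, 3.0, 0.7]
gripper_force: 1.3
force: [0.2, 2.4, 2.8]
gripper_force: 1.5
t 7.58 tip in jig mm [ -7.8 109.1  15.8] F jig [0.1 2.4 2.8] w 0.00 turn left deg [ 0. -0. -0.]
```

View pics/t3.png

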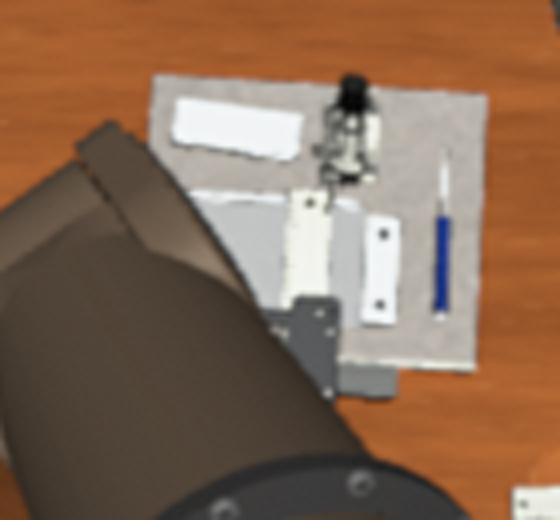

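The square has slid right along the edge. The blade's right edge is at column 330 and the fence at 366. I'll keep pushing.

```bash
python3 -m creep '0 0 .4 0 0 0 0;0 0 .8 0 0 0 0;0 0 1.2 0 0 0 0;0 0 1.4 0 0 0 0;0 0 1.5 0 0 0 0'|grep for; python3 -m creep '0 0 .05 0 0 0 0;0 0 .1 0 0 0 0;0 0 .15 0 0 0 0;0 0 .15 0 0 0 0'|grep -E 'pos|for'; python3 - <<'E'
from h import *
state()
E
```

```text
force: [0.3, 4.7, 3.2]
gripper_force: 2.8
position: [0.5056, 0.1717, 0.0378]
force: [-0.3, 4.7, 3.2]
gripper_force: 3.0
t 8.75 tip in jig mm [-7.9 93.1 15.8] F jig [-0.5  4.7  3.2] w 0.01 turn left deg [-0. -0.  0.]
```

```bash
for k in 1 2; do python3 -m creep '0 0 .05 0 0 0 0;0 0 .1 0 0 0 0;0 0 .1 0 0 0 0'|grep -E 'pos|for'; done; python3 - <<'E'
from h import *
state()
E
```

```text
position: [0.5056, 0.1706, 0.0377]
force: [-0.4, 4.6, 3.5]
gripper_force: 3.0
position: [0.5055, 0.1696, 0.0377]
force: [-0.0, 3.6, 4.4]
gripper_force: 3.1
t 9.50 tip in jig mm [-8.  91.  15.7] F jig [-0.2  3.6  4.4] w 0.01 turn left deg [ 0. -0.  0.]
```

```bash
for k in 1 2; do python3 -m creep '0 0 .05 0 0 0 0;0 0 .1 0 0 0 0;0 0 .1 0 0 0 0'|grep -E 'pos|for'; done; python3 - <<'E'
from h import *
state()
t=vision.get_image('top');cv2.imwrite('pics/t4.png',cv2.resize(t[145:235,180:290],None,fx=5,fy=5,interpolation=2)[:,:,::-1])
E
```

```text
position: [0.5054, 0.1686, 0.0377]
force: [0.1, 5.5, 3.5]
gripper_force: 3.1
position: [0.5054, 0.1675, 0.0377]
force: [0.5, 5.2, 3.5]
gripper_force: 3.1
t 10.25 tip in jig mm [-8.  88.9 15.7] F jig [0.3 5.2 3.5] w 0.01 turn left deg [0. 0. 0.]
```

View pics/t4.png

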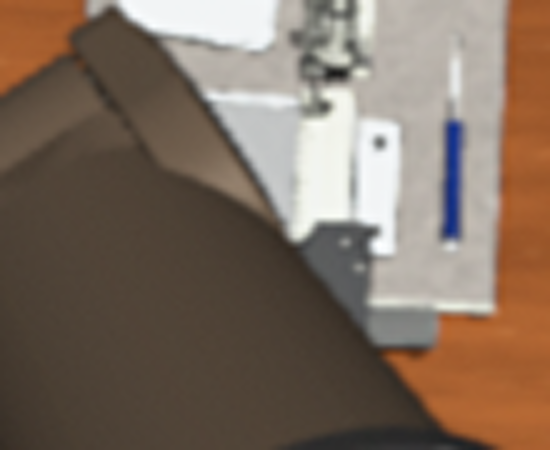

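The blade (right edge at column 352) is nearly at the fence (357). I'll keep taking 1 mm steps.

```bash
for k in 1 2; do python3 -m creep '0 0 .05 0 0 0 0;0 0 .1 0 0 0 0;0 0 .1 0 0 0 0'|grep -E 'pos|for'; done
```

```text
position: [0.5053, 0.1665, 0.0377]
force: [0.3, 4.5, 3.8]
gripper_force: 3.2
position: [0.5053, 0.1656, 0.0377]
force: [0.5, 4.9, 3.8]
gripper_force: 3.2
```

```bash
python3 -m creep '0 0 .05 0 0 0 0;0 0 .1 0 0 0 0;0 0 .1 0 0 0 0'|grep -E 'pos|for'; python3 -c "
from h import *
state()"
```

```text
position: [0.5052, 0.1646, 0.0377]
force: [1.1, 4.9, 4.5]
gripper_force: 3.2
t 11.43 tip in jig mm [-8.  86.  15.7] F jig [0.9 4.9 4.5] w 0.00 turn left deg [0. 0. 0.]
```

```bash
python3 - <<'E'
from h import *
a=vision.get_image('top')[145:225,205:285];b=vision.get_image('side')[160:240,240:320]
cv2.imwrite('pics/t5.png',cv2.resize(np.hstack([a,b]),None,fx=5,fy=5,interpolation=2)[:,:,::-1])
E
```

```text
(no output)
```

View pics/t5.png

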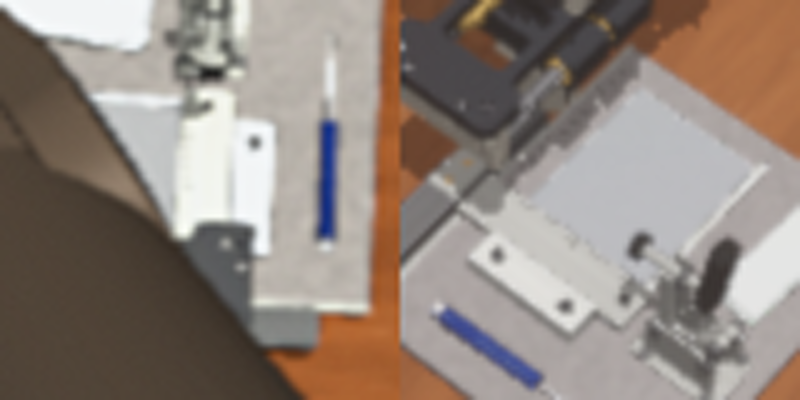

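Side view: the blade is tucked against the fence with no glass showing between them. Top view: blade edge at column 233 and fence at 236, so about 1 mm or less remains.

```bash
for k in 1 2; do python3 -m creep '0 0 .05 0 0 0 0;0 0 .1 0 0 0 0;0 0 .1 0 0 0 0'|grep -E 'pos|for'; done; python3 - <<'E'
from h import *
w=cast('top',np.array([(318,345)])/5+(204.6,144.6),.024)[0]; print(RJ.inv().apply(w-T0)*1000)
E
```

```text
position: [0.5052, 0.1641, 0.0378]
force: [0.4, 6.2, 3.0]
gripper_force: 3.5
position: [0.5052, 0.1639, 0.0378]
force: [-0.5, 8.4, 2.8]
gripper_force: 4.1
[-18.20417021 -47.10067765  24.        ]
```

```bash
python3 -m creep '0 0 .1 0 0 0 0;0 0 .15 0 0 0 0;0 0 .15 0 0 0 0'|grep -E 'pos|for'; python3 -m creep '0 0 -2 0 0 0 0;0 0 -3 -2 0 0 0;3 -3 -3 -4 0 0 0;6 -6 -1 -4 0 0 0;7 -6.5 2.5 -4 0 0 0'>/dev/null;  python3 -m creep '7 0 3 0 0 0 0;7 0 5 0 0 0 0;7 0 5 0 0 0 0;7 0 5 0 0 0 0'>/dev/null; python3 -c "
from h import *
to(-45,13,5)"
```

```text
position: [0.5051, 0.1637, 0.0379]
force: [-1.0, 11.6, 2.0]
gripper_force: 4.9
t 13.78 tip in jig mm [-73.    8.2  55.6] F jig [ 0.8  0.3 -0. ] w 0.71 turn left deg [0. 0. 0.]
shift cm [ 2.8  -0.48  5.06]
```

```bash
python3 -m creep '7 .6 -.5 2.5 0 0 0;7 1.2 -.5 5 0 0 0;7 2.2 -.5 5 0 0 0;7 3 -.5 5 0 0 0;7 3.5 -.5 5 0 0 0'>/dev/null;  python3 -m creep '7 .2 0 0 0 0 0;7 .4 0 0 0 0 0;7 .6 0 0 0 0 0;7 .6 0 0 0 0 0'|grep for; python3 -c "
from h import *
state()"
```

```text
force: [-0.2, -0.9, 0.2]
gripper_force: 0.0
t 14.90 tip in jig mm [-31.9  12.5   5.8] F jig [-0.1 -0.9  0.2] w 0.76 turn left deg [ 0. -0.  0.]
```

```bash
python3 -m creep '7 .05 0 0 0 0 0;7 .1 0 0 0 0 0;7 .1 0 0 0 0 0' | grep -E 'pos|for'; python3 -m creep '7 .05 0 0 0 0 0;7 .1 0 0 0 0 0;7 .1 0 0 0 0 0' | grep -E 'pos|for'; python3 -c "
from h import *
state()"
```

```text
position: [0.4789, 0.0923, 0.0277]
force: [0.2, -0.2, -0.6]
gripper_force: 0.0
position: [0.4791, 0.0923, 0.0276]
force: [-4.4, 0.8, 2.0]
gripper_force: 2.1
t 15.65 tip in jig mm [-30.7  12.6   5.6] F jig [-4.5  0.6  2. ] w 0.76 turn left deg [0.  0.1 0. ]
```

```bash
python3 -m creep '7 .1 0 0 0 0 0;7 .2 0 0 0 0 0;7 .2 0 0 0 0 0' | grep -E 'pos|for'; python3 -m creep '7 -1.5 0 0 0 0 0;7 -4 0 -4 0 0 0;4 -6 0 -7 0 0 0;0 -10 4 -10 0 0 0;0 -14 8 -10 0 0 0'>/dev/null; python3 - <<'E'
from h import *
state()
a=vision.get_image('top')[145:225,185:285]
cv2.imwrite('pics/t6.png',cv2.resize(a,None,fx=6,fy=6,interpolation=2)[:,:,::-1])
E
```

```text
position: [0.4793, 0.0922, 0.0273]
force: [-10.0, 1.6, 6.1]
gripper_force: 5.0
t 16.65 tip in jig mm [-167.5  -67.8  107.2] F jig [ 0.2 -1.3  1.5] w 0.48 turn left deg [-0.  -0.3  0.1]
```

View pics/t6.png

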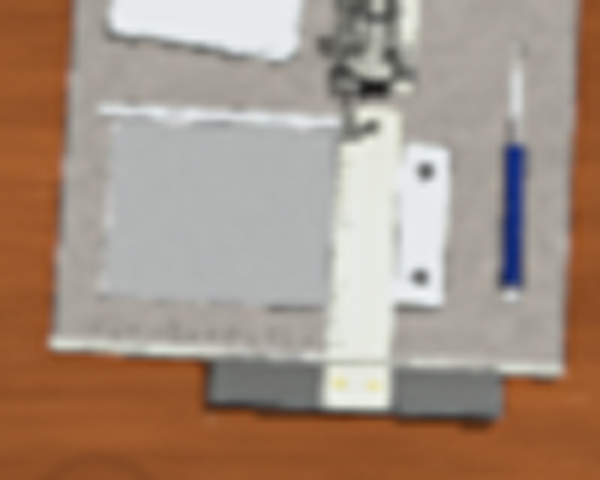

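The stock lies along the front edge (row about 365) and the blade's right edge (column about 398) meets the fence. I'll check the remaining angle numerically.

```bash
python3 - <<'E'
from h import *
J=lambda w:RJ.inv().apply(w-T0)*1000
acc=np.mean([cv2.cvtColor(vision.get_image('top'),cv2.COLOR_RGB2BGR).astype(float) for _ in range(3)],0)
h=cv2.cvtColor(acc.astype(np.uint8),cv2.COLOR_BGR2HSV).astype(float); v=h[...,2]; sat=h[...,1]
def crossing(prof,lev):  # first crossing
    i=np.where((prof[:-1]-lev)*(prof[1:]-lev)<=0)[0]
    return i[0]+(lev-prof[i[0]])/(prof[i[0]+1]-prof[i[0]]) if len(i) else np.nan
def line(nm,pts,z,k):
    p=J(cast('top',np.array(pts),z)); q=p[:,k]; o=p[:,1-k]; g=np.isfinite(q)
    c=np.polyfit(o[g],q[g],1); r=q-np.polyval(c,o); g&=abs(r)<2; c=np.polyfit(o[g],q[g],1)
    print(nm,'mean',np.round(np.mean(q[g]),1),'slope deg',np.degrees(np.arctan(c[0])).round(2),'n',g.sum(),'over',o[g].min().round(),o[g].max().round())
# back of stock: saturation rises from stock to wood, going down columns
cols=[u for u in range(222,266) if not 238<=u<=252]
line('stock back',[(u,209+crossing(sat[209:222,u],90)) for u in cols],.024,0)
# jig front edge against wood left and right of the stock
line('jig front',[(u,198+crossing(sat[198:214,u],90)) for u in list(range(197,217))+list(range(272,278))],.01,0)
line('jig rear',[(u,142-crossing(sat[142:126:-1,u],90)) for u in list(range(202,240))+list(range(255,280))],.01,0)
# blade left edge vs glass
line('blade left',[(236+crossing(v[r,236:246],205),r) for r in range(168,196)],.0186,1)
E
```

```text
stock back mean -21.0 slope deg -0.01 n 29 over -39.0 66.0
jig front mean -1.5 slope deg -0.04 n 26 over -69.0 130.0
jig rear mean 176.2 slope deg -0.02 n 63 over -66.0 129.0
blade left mean 24.4 slope deg -0.85 n 27 over 24.0 89.0
```

The square is aligned: stock slope relative to the jig edge is 0.03° and it sits flush. Now the clamp.

```bash
python3 -m creep '0 3 -1.5 -2 0 0 0;0 9 -3.5 -4 0 0 0;0 15 -6 -4.5 0 0 0;0 21 -8 -4.5 0 0 0;0 27 -8 -4.5 0 0 0'>/dev/null;python3 -m creep '0 0 0 0 0 0 0;0 0 0 0 0 0 0'>/dev/null; python3 -c "
from h import *
to(118,13,103)"
```

```text
t 17.73 tip in jig mm [ 97.7  13.5 149.7] F jig [-0.5 -0.2 -0.5] w 0.00 turn left deg [-0.   0.1  0.1]
shift cm [2.03 0.05 4.67]
```

```bash
python3 -m creep '0 2 0 2.5 0 0 0;0 2 0 4.6 0 0 0;0 3.2 0 4.6 0 0 0;0 4 0 4.6 0 0 0;0 4.6 0 4.6 0 0 0'|grep for;python3 -m creep '0 .5 0 0 0 0 0;0 1 0 .1 0 0 0;0 1.5 0 .3 0 0 0;0 1.9 0 .5 0 0 0'|grep for; python3 - <<'E'
from h import *
to(173,13,88)
a=vision.get_image('side')[160:260,245:345]
cv2.imwrite('pics/s7.png',cv2.resize(a,None,fx=5,fy=5,interpolation=2)[:,:,::-1])
E
```

```text
force: [-6.3, 0.3, 8.1]
gripper_force: 4.3
force: [-2.1, -0.3, 5.1]
gripper_force: 2.1
t 18.85 tip in jig mm [163.3  12.5 100. ] F jig [-2.1 -0.4  5.1] w 0.00 turn left deg [-0. -0.  0.]
shift cm [ 0.97 -0.05  1.2 ]
```

View pics/s7.png

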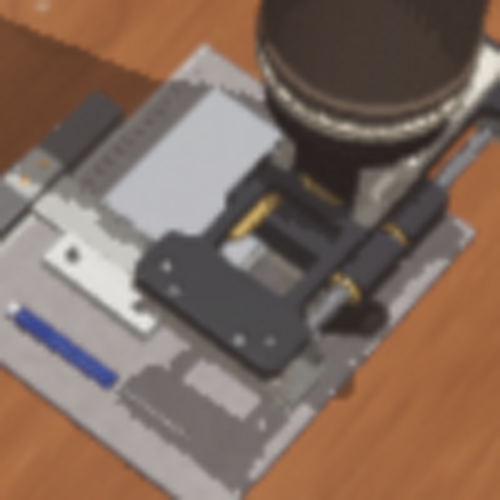

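The gripper is over the clamp and the handle tip (350, 320) has swung back ahead of the fingers. I'll continue along the arc.

```bash
python3 -m creep '0 .5 0 .5 0 0 0;0 1 0 1.1 0 0 0;0 1.5 0 1.6 0 0 0;0 2 0 2.0 0 0 0;0 2.3 0 2.2 0 0 0'|grep for; python3 -c "
from h import *
state()"
```

```text
force: [-0.2, 0.8, 0.4]
gripper_force: 0.0
t 19.52 tip in jig mm [186.3  12.3  77.3] F jig [-0.2  0.8  0.4] w 0.00 turn left deg [ 0. -0.  0.]
```

```bash
python3 -m creep '0 .1 0 .1 0 0 0;0 .1 0 .2 0 0 0;0 .1 0 .3 0 0 0;0 .1 0 .3 0 0 0'|grep for; python3 -c "
from h import *
state()"
```

```text
force: [-0.4, 0.9, 0.3]
gripper_force: 0.0
t 20.02 tip in jig mm [186.7  12.4  74.7] F jig [-0.5  0.9  0.3] w 0.01 turn left deg [0. 0. 0.]
```

```bash
for k in 1 2 3; do python3 -m creep '0 0 0 .1 0 0 0;0 0 0 .15 0 0 0;0 0 0 .15 0 0 0'|grep -E '^for'; done; python3 -c "
from h import *
state()"
```

```text
force: [-0.1, -0.8, 1.3]
force: [0.9, -0.5, 5.7]
force: [0.1, -0.8, 7.9]
t 21.15 tip in jig mm [187.6  12.5  71.2] F jig [ 0.1 -0.8  7.9] w 0.01 turn left deg [-0.  -0.1  0. ]
```

```bash
python3 -m creep '0 0 0 .2 0 0 0;0 0 0 .3 0 0 0;0 0 0 .3 0 0 0'|grep -E '^for|pos';python3 -m creep '0 0 0 -3 0 0 0;0 0 0 -7 0 0 0;0 -6 0 -10 0 0 0;0 -12 3 -11 0 0 0;0 -18 6 -11 0 0 0'>/dev/null;python3 -m creep '0 -6 4 0 0 0 0;0 -12 8 0 0 0 0;0 -17 12 0 0 0 0;0 -17 18 0 0 0 0;0 -17 18 0 0 0 0'>/dev/null; python3 - <<'E'
from h import *
state()
a=vision.get_image('top')[125:225,190:290];b=vision.get_image('side')[160:260,245:345]
cv2.imwrite('pics/f8.png',cv2.resize(np.hstack([a,b]),None,fx=4,fy=4,interpolation=2)[:,:,::-1])
E
```

```text
position: [0.6978, 0.0821, 0.0912]
force: [-0.4, -0.0, 13.7]
t 22.77 tip in jig mm [-152.8 -224.5  176.9] F jig [ 0.4 -0.   0.5] w 0.01 turn left deg [ 0.   0.  -0.3]
```

View pics/f8.png

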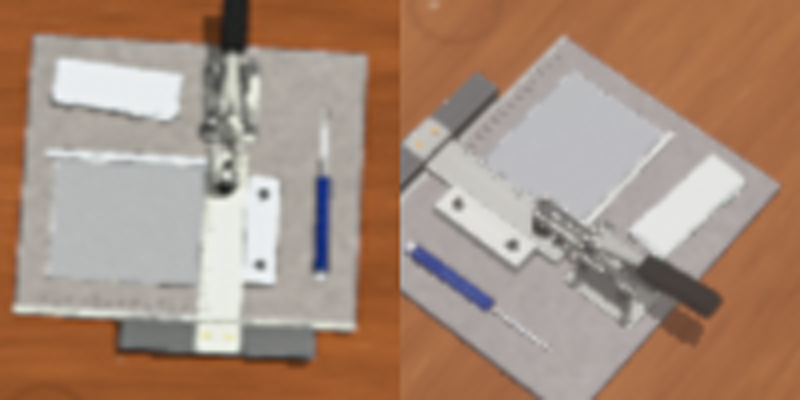

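The clamp is over: the handle points back and the foot is on the blade at (224, 185). The stock is still flush and the bystanders haven't moved. I'm handing the job in.

```bash
python3 -c "
from cell import job
print(job.sign_off())"
```

```text
the job is handed in; nothing more can be done
None
```

The job is handed in: the square looked flush on the front edge and against the fence, the clamp is thrown over and by every sign locked with its foot on the blade, and the scorer and slides on the jig are where they were. The sign-off returned no verdict.

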